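# Load the egg rinsing stand, fit its valve knob and hold it pressed

### The arm

A 6-joint arm with a two-finger parallel gripper is mounted at the origin on a cart in front of the work surface, level with it; the furniture and walls round the work are solid. World frame = base frame: x ahead of the robot, y to its left, z up, the work surface at z = 0. Lengths are in m, angles in rad, forces in N, time in s.
With the tool pointing down it reaches from about 0.425 to 0.95 m from the base axis. Payload 3.5 kg.
Tool frame: the origin (TCP) lies on the centre line of the jaws, within the pads' length; the fingertips stand 17 mm ahead of it and the grasp point (between the pads) lies 2 mm behind it; z points along the fingers, y is the line along which they close (so a half turn about z gives the same grasp; the last joint's range is limited). The gripper opens to 85 mm and grips with 20 to 120 N. Pads are 22 mm wide; open, the fingers measure 114 mm over their backs; the gripper's body (76 mm by 85 mm) begins 54 mm behind the grasp point. The pads swing forward as they close: fully open they stand 13 mm farther back than shut.
Start: joints at [-1.449, 0.286, 1.577, -0, 1.279, -0.15], TCP at [0.181, -0.65, 0.248] pointing down, gripper open.
Joint ranges: [-2.77, 2.77], [-0.9, 2.22], [0.21, 2.48], [-1.53, 4.67], [0.24, 2.81], [-2.84, 2.84]. Speed limits (rad/s): [2.79, 2.79, 3.14, 3.14, 3.14, 3.14].

### API

Orientations are given as a unit quaternion [x, y, z, w].
In Python, from plant import ctrl gives the robot as it stands. The module is installed in compiled form; this text tells all that it offers.
- The arm moves only by the tool drive_tool, never from a script. Its argument "moves" is a list of rows, each a list of 3 entries, a list of its own where there are three numbers: the turn, a rotation vector about the tool's x, y, z in rad, then the shift along the tool's x, y, z in m, then the finger opening in m, from 0 to 0.0854. A call has 1 to 5 rows; each row shifts and turns the commanded pose from where the row before left it, along the tool's axes as they then stand; what a row does not reach is not made up. A row lasts 1/8 s, in which the tool goes at most 62.5 mm and 10.7 degrees, less where a joint would pass 70% of its speed; a pose out of reach is approached as far as the arm can. A call with a gripper value outside its range is refused whole. The fingers move at their own pace and stop on an object; "grip_force" is the grip in N (left out, the last holds). Time passes only in rows, so rows that do not move let the fingers close. It gives the time, the measured TCP pose, the force, the opening and the grip force at its end, in the units of the state.
- ctrl.get_state(): the state, without advancing time (a new reading comes with each control period).
- ctrl.read_camera(name): name is "side" or "top"; returns a dict with "image" (384x512x3 uint8, red, green, blue), "fx", "fy", "cx", "cy" (pixels), "R" (3x3) and "t" (3): a world point X has camera coordinates R X + t. Camera axes: x right, y down, z forward; pixel columns grow to the right and rows downward; lengths in m; the calibration is good to about 2 mm. A picture is of the moment at which its call begins. There is no depth.
- ctrl.sign_off(): hands the job in; it is judged then, once.
The state is a dict: "time": time; "qpos": joint angles; "dq": joint speeds; "joint_efforts": joint torques, N m; "eef_pos": TCP position; "tcp_rot": TCP orientation; "contact_force": force on the tool from outside, world axes, zero at the start; "wrist_torque": the same for the moment, N m; "opening": opening from 0.0 (shut) to 1.0 (fully open); "finger_force": force on a finger pad.
Only numpy, scipy, OpenCV 4.12 (cv2) and the standard library are available. Lean on these libraries where they do the work, as an engineer would, in place of code of your own. Each camera call takes 0.05 s, during which the arm holds its last target. There are 200 camera calls.

### The job

Get the egg rinsing stand running: first nest the loose white cup upright and fully down inside the matching cup that is seated in the stand and let go of it, then take the loose black knob, turn it so that its flat matches the flat of the steel D-shaped valve stem, and push it fully home on the stem. Press the knob on down against the stem's spring to its stop, and finish while still holding it pressed down; leave the petri dish, the tally counter and the small brown bottle where they are.

Things in the scene. Friction and masses are not known exactly. Their poses are not given: they have to be found in the camera images.
- cup: loose white plastic cup, upright on the table, 56 mm tall, 90 g. Origin: centre of its underside, z up. Top 16 mm: straight band, 57 mm outside, wall 2 mm (grip it there); below a shoulder, then a taper from 48.6 mm to 36 mm at the foot. Its inner floor is 21 mm above the underside. Nested, its rim stands 21 mm above the rim of the stand's cup, with about 1.7 mm of play all round
- seat (a point): centre of the inner floor of the white cup fixed in the stand (same shape and size as the loose cup), 58 mm above the table; the underside of the nested cup rests on this point. That cup's rim is 35 mm above it, the bore at the rim 53 mm wide
- stand: egg rinsing stand, fixed to the table: grey metal box 100 mm (x) by 200 mm (y), its top 45 mm above the table. Origin: centre of its underside; x points to its back (water inlet), y to its cup end. The cup's axis is at y = +52 mm, the valve stem's axis at y = -50 mm. (A tall fixed wall panel stands edge-on at the robot's right, at x = 0.32 to 0.36 m, from y = -0.54 m outward.)
- knob: loose black ribbed round knob, bore down on the table, 44 mm diameter, 38 mm tall, 60 g. Origin: centre of its underside, z up. A white pointer bar on top, from centre to rim, points to its -x side; the bore's flat is on that side. Blind D bore 22 mm deep, 18.4 mm wide, flat 5.2 mm from the axis: 1.2 mm of play, about 8 degrees. It needs at most 1.3 rad of turning to match
- stem_tip (a point): centre of the top face of the upright steel valve stem, 34 mm above the stand's top. D-shaped, 16 mm diameter, with a flat 4 mm from the axis on its -x side (the stand's front; its axes are the stand's); top 4 mm chamfered. It does not turn. Knob fully home: this face touches the end of the bore, the knob's underside is 22 mm below this point
- stem (a joint): how far the spring-loaded stem is pressed down, m: 0 = up, 0.008 = at its stop. It begins to give at 4 N and reaches the stop at 10 N; it springs up when let go
- petri_dish: bystander: clear petri dish, 58 mm wide, 12 mm tall, on the table; origin at the centre of its underside
- tally_counter: bystander: round grey hand tally counter, 43 x 64 x 22 mm, on the table; origin at the underside
- iodine_bottle: bystander: small brown bottle with black cap, 42 mm wide, 78 mm tall, on the table; origin at the centre of its underside
There are look-alikes about, which are no part of the job. Leave any purple or yellow look-alike of the knob alone.

How it is judged:
By the outcome, as a careful person would: the job done as asked, in the order asked, and still so for the second after the job is handed in, while the arm keeps its last pose, push and grip.
It also fails if it takes over 58 s, if anything falls off the work surface, if the arm or the gripper's body presses on something with over 40 N, if the wrist force passes 120 N, or if a joint passes its speed limit or range.

## Working session

There is one attempt and no reset: what is moved stays moved. The work goes in short steps, Python scripts to look and compute and a tool call to move; the robot and the scene stay as the last step left them, time stands still between calls to the robot, and variables do not carry over. Pictures are saved under pics/ and viewed, at most 10 in all, crops included, and the job is handed in when it is done.

Besides the shell and the picture viewer there is one more tool, called after "Call:" as name(argument=value, ...) on one line, values as JSON. drive_tool: Moves the arm, as the interface text tells. Its arguments: {"type":"object","properties":{"moves":{"type":"array","items":{"type":"array"}},"grip_force":{"type":"number"}},"required":["moves"]}

```bash
mkdir -p pics; cat > h.py <<'E'
import numpy as np, cv2
from plant import ctrl
def cam(n): return ctrl.read_camera(n)
def save(im,f,s=1): cv2.imwrite('pics/'+f,cv2.resize(cv2.cvtColor(im,cv2.COLOR_RGB2BGR),None,fx=s,fy=s,interpolation=cv2.INTER_CUBIC))
def ray(c,u,v,z):
    d=c['R'].T@np.array([(u-c['cx'])/c['fx'],(v-c['cy'])/c['fy'],1]); o=-c['R'].T@c['t']
    return o+d*(z-o[2])/d[2]
def proj(c,X):
    p=c['R']@np.asarray(X,float)+c['t']; return np.array([c['fx']*p[0]/p[2]+c['cx'],c['fy']*p[1]/p[2]+c['cy']])
E
python3 - <<'E'
from h import *
for n in('top','side'):
    c=cam(n); np.savez(n+'0.npz',**c); save(c['image'],n+'0.png',1.5); print(n,-c['R'].T@c['t'],c['R'][2],c['fx'])
s=ctrl.get_state(); print(s)
E
```

```text
top [ 0.40043865 -0.01591532  1.20569157] [ 0.15495206  0.0145998  -0.9878141 ] 441.242881740428
side [0.15623413 0.91566821 0.65456286] [ 0.34867577 -0.79341637 -0.4989145 ] 472.59925132050176
{'time': 0.1, 'qpos': array([-1.44902867e+00,  2.87130071e-01,  1.57806355e+00, -1.38043845e-05,
        1.27863802e+00, -1.50005511e-01]), 'dq': array([ 0.00041292, -0.00243517, -0.00252601,  0.0013862 ,  0.00106345,
       -0.00219543]), 'joint_efforts': array([ 6.20028859e-04, -4.07297051e+01, -2.93697488e+01, -1.21794715e-04,
        3.43955631e-03, -7.26495216e-06]), 'eef_pos': array([ 0.18114765, -0.64963679,  0.2470323 ]), 'tcp_rot': array([ 9.90780725e-01,  1.35470668e-01,  9.19867939e-06, -1.11947364e-03]), 'contact_force': array([ 1.04171967, -0.10758056, -1.42377064]), 'wrist_torque': array([0.01822621, 0.02196182, 0.0273527 ]), 'finger_force': 0.0, 'opening': 0.9997182621077402}
```

View pics/top0.png

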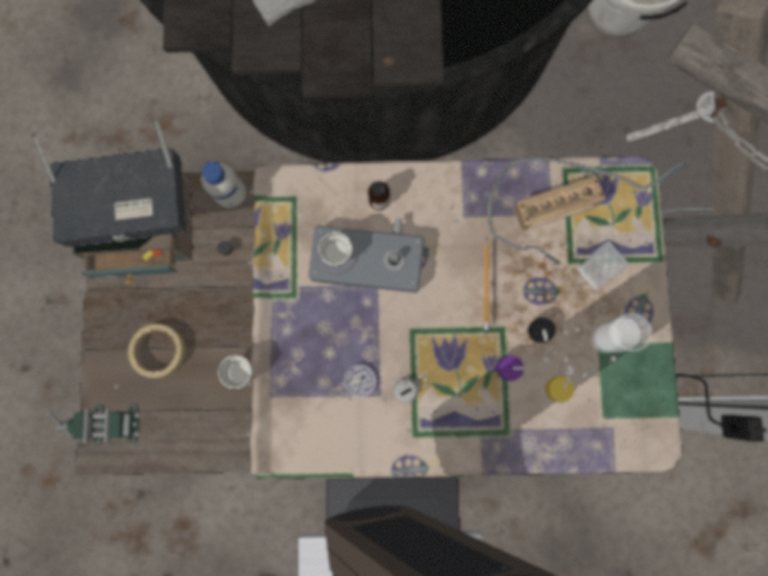

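View pics/side0.png

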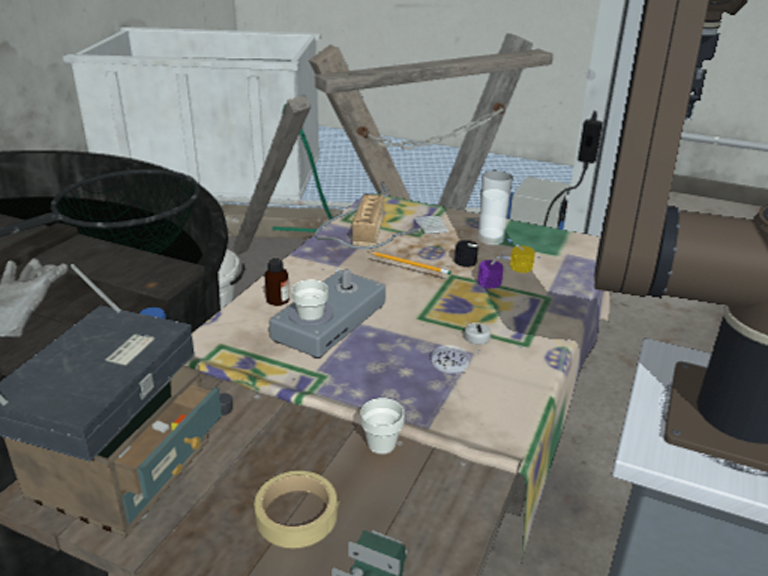

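The top view (768x576 picture) shows these candidates:
- **Cup:** loose white cup at (235,372). Look-alikes are the stand's own cup at (335,248), the tape roll at (155,350) and the white jar at (625,333).
- **Knob:** black knob at (541,329). Look-alikes are purple at (510,367), yellow at (560,388), the bottle's black cap at (378,190) and the grey tally counter at (405,389).

By the description I choose the cup at (235,372) and the black knob at (541,329). Next is one composite close crop to check both.

```bash
python3 - <<'E'
from h import *
T=np.load('top0.npz')['image'];S=np.load('side0.npz')['image']
def cr(I,u,v,w,h): 
    u=int(u/1.5);v=int(v/1.5);p=I[v-h//2:v+h//2,u-w//2:u+w//2]; return cv2.resize(p,(260,260),interpolation=cv2.INTER_CUBIC)
a=np.hstack([cr(T,541,329,40,40),cr(T,235,372,52,52),cr(T,367,258,100,100)])
b=np.hstack([cr(S,466,252,40,40),cr(S,382,425,52,52),cr(S,328,300,100,100)])
save(np.clip(np.vstack([a,b])*1.3,0,255).astype('uint8'),'crop1.png')
E
```

```text
(no output)
```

View pics/crop1.png

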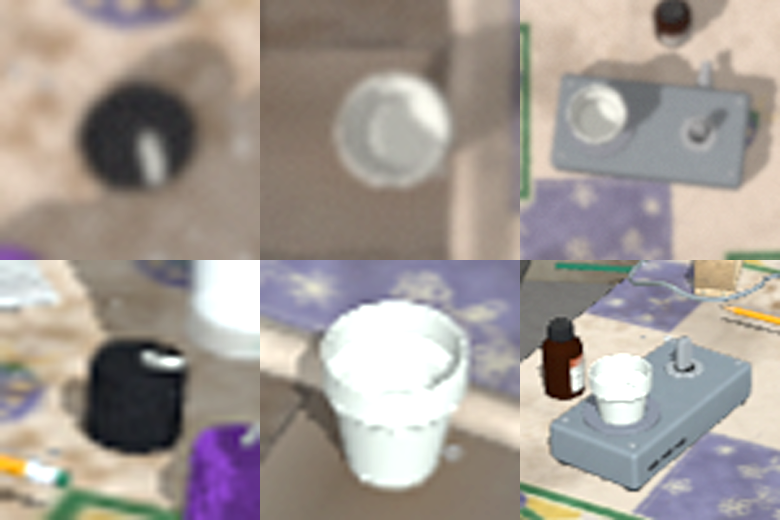

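The crops confirm both choices: a loose white stepped cup standing upright, and a black knob with its white pointer toward lower right in the top view. The stand shows its own cup at left and the D stem at right. Next I fit models to get the poses.

```bash
cat > fit.py <<'E'
from h import *
from scipy.optimize import least_squares
def ring(r,z,n=48):
    a=np.linspace(0,2*np.pi,n,endpoint=False); return np.c_[r*np.cos(a),r*np.sin(a),np.full(n,z)]
CUP=np.vstack([ring(.0285,.056),ring(.0285,.040),ring(.018,0)])
KNOB=np.vstack([ring(.022,.038),ring(.022,0)])
CT=np.vstack([ring(.0285,.056),ring(.0285,.040)])
def hull_stat(c,P):
    uv=np.array([proj(c,p) for p in P]).astype(np.float32); h=cv2.convexHull(uv); m=cv2.moments(h)
    return np.array([m['m10'],m['m01']])/m['m00'],m['m00'],h
def blob(c,mask,uv):
    m=mask.astype(np.uint8); n,l,st,ce=cv2.connectedComponentsWithStats(m)
    k=min((i for i in range(1,n) if st[i,4]>25),key=lambda i:np.hypot(*(ce[i]-uv)))
    cs,_=cv2.findContours((l==k).astype(np.uint8),cv2.RETR_EXTERNAL,cv2.CHAIN_APPROX_NONE)
    h=cv2.convexHull(max(cs,key=len)); m=cv2.moments(h); return np.array([m['m10'],m['m01']])/m['m00'],m['m00'],h
def fitxy(cs,ms,P,z,x0):
    f=lambda x:np.concatenate([hull_stat(c,P+np.r_[x,z])[0]-m[0] for c,m in zip(cs,ms)])
    r=least_squares(f,x0); return r.x,r.fun,[(round(hull_stat(c,P+np.r_[r.x,z])[1]),round(m[1])) for c,m in zip(cs,ms)]
E
cat > m1.py <<'E'
from fit import *
T={k:v for k,v in np.load('top0.npz').items()};S={k:v for k,v in np.load('side0.npz').items()}
ht=cv2.cvtColor(T['image'],cv2.COLOR_RGB2HSV).astype(int);hs=cv2.cvtColor(S['image'],cv2.COLOR_RGB2HSV).astype(int)
for u,v in((235,372),(541,329),(335,248),(367,258),(541,329+30)): print('T',ht[int(v/1.5),int(u/1.5)],end=' ')
for u,v in((382,425),(466,252),(310,300),(340,320)): print('S',hs[int(v/1.5),int(u/1.5)],end=' ')
print()
wt=(ht[...,1]<45)&(ht[...,2]>115); ws=(hs[...,1]<40)&(hs[...,2]>160)
kt=(ht[...,2]<60); ks=hs[...,2]<60
kt=cv2.morphologyEx(kt.astype(np.uint8),cv2.MORPH_OPEN,np.ones((3,3)))
for nm,mt,msk,P,z,ut,us in(('cup',wt,ws,CUP,0,(235,372),(382,425)),('knob',kt,ks,KNOB,0,(541,329),(466,252)),('scup',wt,ws,CT,.037,(335,248),(310,300))):
    ut=np.array(ut)/1.5;us=np.array(us)/1.5
    a=blob(T,mt,ut);b=blob(S,msk,us); x0=ray(T,*ut,z+.04)[:2]
    print(nm,fitxy([T,S],[a,b],P,z,x0),fitxy([T],[a],P,z,x0)[0],fitxy([S],[b],P,z,x0)[0])
# stand
g=(ht[...,0]>95)&(ht[...,0]<125)&(ht[...,1]>20)&(ht[...,2]>60)
g=cv2.morphologyEx(g.astype(np.uint8),cv2.MORPH_OPEN,np.ones((5,5)))
h=blob(T,g,np.array([245,172]))[2]; print('grey bbox',cv2.boundingRect(h),cv2.minAreaRect(h))
xy=np.array([ray(T,*(p[0]),.045)[:2] for p in h]).astype(np.float32); print('stand',cv2.minAreaRect(xy))
# pointer
w=(ht[...,2]>110)&(ht[...,1]<70); u,v=361,219
ys,xs=np.nonzero(w[v-12:v+14,u-14:u+14]);print('ptr',list(zip(xs+u-14,ys+v-12)))
E
python3 m1.py
```

```text
T [ 30  11 138] T [120   6  44] T [ 35  11 139] T [ 99  15 122] T [ 14  45 120] S [ 72  13 194] S [115  46  33] S [ 77  10 219] S [101  37 145] 
cup (array([0.40007849, 0.25957845]), array([ 1.4715893 , 13.96550322, -9.99609552, -5.29104552]), [(412, 446), (892, 2450)]) [0.43616992 0.26396272] [0.37716102 0.2652647 ]
knob (array([ 0.50098728, -0.27783934]), array([-0.09269572, -0.0074474 ,  0.07420685, -0.2315121 ]), [(266, 184), (256, 220)]) [ 0.50096205 -0.27808574] [ 0.50071569 -0.2763369 ]
scup (array([0.62614194, 0.16682252]), array([  9.09444957, -10.37117606,   5.37057543,  18.55630369]), [(405, 488), (445, 22)]) [0.59939785 0.19030256] [0.67816631 0.10319883]
grey bbox (134, 107, 16, 16) ((141.5, 114.5), (15.0, 15.0), 90.0)
stand ((0.8005051016807556, 0.3113574683666229), (0.04366878420114517, 0.04145262390375137), 1.004431128501892)
ptr [(np.int64(347), np.int64(207)), (np.int64(349), np.int64(207)), (np.int64(350), np.int64(207)), (np.int64(351), np.int64(207)), (np.int64(352), np.int64(207)), (np.int64(353), np.int64(207)), (np.int64(354), np.int64(207)), (np.int64(355), n
[... 12018 characters left out ...]
.int64(353), np.int64(232)), (np.int64(354), np.int64(232)), (np.int64(355), np.int64(232)), (np.int64(356), np.int64(232)), (np.int64(357), np.int64(232)), (np.int64(358), np.int64(232)), (np.int64(359), np.int64(232)), (np.int64(360), np.int64(232)), (np.int64(361), np.int64(232)), (np.int64(362), np.int64(232)), (np.int64(363), np.int64(232)), (np.int64(364), np.int64(232)), (np.int64(365), np.int64(232)), (np.int64(366), np.int64(232)), (np.int64(367), np.int64(232)), (np.int64(368), np.int64(232)), (np.int64(369), np.int64(232)), (np.int64(370), np.int64(232)), (np.int64(371), np.int64(232)), (np.int64(372), np.int64(232)), (np.int64(373), np.int64(232)), (np.int64(374), np.int64(232))]
```

```bash
cat > edge.py <<'E'
from fit import *
from scipy.ndimage import map_coordinates,gaussian_filter
from scipy.optimize import minimize
def prep(c):
    g=cv2.cvtColor(c['image'],cv2.COLOR_RGB2LAB).astype(float); c['G']=[[gaussian_filter(g[...,k],1.2,order=o) for o in((1,0),(0,1))] for k in range(3)]; return c
def score(c,P):
    h=hull_stat(c,P)[2][:,0].astype(float); n=len(h); pts=[];nr=[]
    for a,b in zip(h,np.roll(h,-1,0)):
        L=np.hypot(*(b-a)); k=max(int(L*2),1)
        t=(np.arange(k)+.5)/k; pts.append(a+np.outer(t,b-a)); nr.append(np.tile([(b-a)[1]/max(L,1e-9),-(b-a)[0]/max(L,1e-9)],(k,1)))
    p=np.vstack(pts);w=np.vstack(nr); q=p[:,::-1].T
    s=0
    for gy,gx in c['G']:
        d=map_coordinates(gx,q,order=1)*w[:,0]+map_coordinates(gy,q,order=1)*w[:,1]; s+=np.abs(d).mean()+abs(d.mean())
    return s
def rot(P,a): R=np.array([[np.cos(a),-np.sin(a),0],[np.sin(a),np.cos(a),0],[0,0,1]]); return P@R.T
def efit(cs,P,z,x0,yaw=False,rng=.012):
    f=lambda x:-sum(score(c,rot(P,x[2]*5 if yaw else 0)+np.r_[x[:2],z]) for c in cs)
    best=None
    for dx in np.arange(-rng,rng+.001,.003):
        for dy in np.arange(-rng,rng+.001,.003):
            for a in (np.arange(-.2,.21,.05)/5+x0[2]/5 if yaw else [0]):
                x=np.r_[x0[0]+dx,x0[1]+dy,a] if yaw else np.r_[x0[0]+dx,x0[1]+dy]
                v=f(x)
                if best is None or v<best[0]: best=(v,x)
    r=minimize(f,best[1],method='Nelder-Mead',options=dict(initial_simplex=best[1]+np.vstack([np.zeros(len(best[1])),np.eye(len(best[1]))*.002]),xatol=1e-5,fatol=1e-3))
    x=r.x.copy(); 
    if yaw:x[2]*=5
    return x.round(4),round(-r.fun,1)
E
cat > m2.py <<'E'
from edge import *
T=prep(dict(np.load('top0.npz')));S=prep(dict(np.load('side0.npz')))
for nm,P,z,u in(('cup',CUP,0,(235,372)),('knob',KNOB,0,(541,329)),('scup',CT,.037,(335,248))):
    x0=ray(T,u[0]/1.5,u[1]/1.5,z+.04)[:2]
    print(nm,*[efit(cs,P,z,x0) for cs in([T,S],[T],[S])])
B=np.array([[x,y,z] for x in(-.05,.05) for y in(-.1,.1) for z in(0,.045)])
x0=np.r_[ray(T,367/1.5,258/1.5,.045)[:2],-.1]
for cs in([T,S],[T],[S]):
    r=efit(cs,B,0,x0,True,.009);x=r[0]; print('stand',r,'seat',(rot(np.array([[0,.052,0]]),x[2])[0,:2]+x[:2]).round(4),'stem',(rot(np.array([[0,-.05,0]]),x[2])[0,:2]+x[:2]).round(4))
E
cat > ptr.py <<'E'
from edge import *
def ptr(c,x,z,bright=95):
    g=c['image'].mean(2); H,W=g.shape; vv,uu=np.mgrid[:H,:W]; ce=proj(c,np.r_[x,z]).round().astype(int)
    P=[]
    for v in range(ce[1]-18,ce[1]+19):
        for u in range(ce[0]-18,ce[0]+19):
            p=ray(c,u,v,z)[:2]-x
            if np.hypot(*p)<.0185: P.append([*p,g[v,u]])
    P=np.array(P); w=np.clip(P[:,2]-np.percentile(P[:,2],50)-20,0,None); m=(P[:,:2]*w[:,None]).sum(0)/w.sum()
    C=np.cov((P[:,:2]).T,aweights=w); e,V=np.linalg.eigh(C); d=V[:,1]*np.sign(V[:,1]@m)
    return m.round(4),np.arctan2(m[1],m[0]).round(3),np.arctan2(d[1],d[0]).round(3)
E
echo "
from ptr import ptr
K=efit([T,S],KNOB,0,ray(T,541/1.5,329/1.5,.02)[:2])[0]
print('ptr T',ptr(T,K,.038),'S',ptr(S,K,.038))" >> m2.py
python3 m2.py
```

```text
cup (array([0.4367, 0.2645]), np.float64(79.3)) (array([0.4363, 0.2655]), np.float64(30.4)) (array([0.437, 0.264]), np.float64(49.7))
knob (array([ 0.501 , -0.2779]), np.float64(105.3)) (array([ 0.5005, -0.2779]), np.float64(43.2)) (array([ 0.501 , -0.2772]), np.float64(62.3))
scup (array([0.6438, 0.0849]), np.float64(52.9)) (array([0.6432, 0.0848]), np.float64(26.7)) (array([0.6606, 0.0887]), np.float64(33.2))
stand (array([ 0.6392,  0.0293, -0.1295]), np.float64(37.3)) seat [0.6459 0.0809] stem [ 0.6327 -0.0203]
stand (array([ 0.6368,  0.0308, -0.1327]), np.float64(16.5)) seat [0.6437 0.0823] stem [ 0.6302 -0.0188]
stand (array([ 0.6411,  0.0274, -0.133 ]), np.float64(24.8)) seat [0.648  0.0789] stem [ 0.6345 -0.0222]
ptr T (array([-0.0101, -0.0013]), np.float64(-3.009), np.float64(-2.925)) S (array([-0.0104, -0.0011]), np.float64(-3.033), np.float64(2.941))
```

Call:
drive_tool(moves=[[[0, 0, 0], [0.019, -0.049, 0], 0.085], [[0, 0, 0], [0.019, -0.049, 0], 0.085], [[0, 0, 0], [0.019, -0.049, 0], 0.085], [[0, 0, 0], [0.019, -0.049, 0], 0.085], [[0, 0, -0.17], [0, 0, 0], 0.085]], grip_force=40)

```text
time: 0.72
eef_pos: [0.2021, -0.437, 0.2468]
tcp_rot: [0.975, 0.222, 0.0, -0.002]
contact_force: [0.4, -0.7, 0.1]
opening: 0.992
finger_force: 0.0
```

Call:
drive_tool(moves=[[[0, 0, 0], [0.049, -0.0115, 0], 0.085], [[0, 0, 0], [0.049, -0.0115, 0], 0.085], [[0, 0, 0], [0.049, -0.0115, 0], 0.085], [[0, 0, 0], [0.049, -0.0115, 0], 0.085], [[0, 0, 0], [0.049, -0.0115, 0], 0.085]])

```text
time: 1.35
eef_pos: [0.3996, -0.2828, 0.248]
tcp_rot: [0.976, 0.219, -0.0, -0.0]
contact_force: [0.0, -0.2, -0.2]
opening: 0.997
finger_force: 0.0
```

Call:
drive_tool(moves=[[[0, 0, 0], [0.042, -0.042, 0], 0.085], [[0, 0, 0], [0.042, -0.042, 0], 0.085], [[0, 0, 0], [0.042, -0.042, 0], 0.085], [[0, 0, 0], [0.042, -0.042, 0], 0.085], [[0, 0, 0], [0.042, -0.042, 0], 0.085]])

```text
time: 1.98
eef_pos: [0.4989, -0.0026, 0.2481]
tcp_rot: [0.976, 0.219, -0.0, 0.0]
contact_force: [0.6, -0.4, 0.1]
opening: 0.995
finger_force: 0.0
```

Call:
drive_tool(moves=[[[0, 0, -0.18], [0, 0, 0], 0.085], [[0, 0, -0.18], [0, 0, 0], 0.085], [[0, 0, -0.18], [0, 0, 0], 0.085], [[0, 0, -0.18], [0, 0, 0], 0.085], [[0, 0, -0.18], [0, 0, 0], 0.085]])

```text
time: 2.6
eef_pos: [0.4984, -0.0045, 0.2477]
tcp_rot: [0.781, 0.624, -0.0, -0.0]
contact_force: [0.6, 0.9, -0.0]
opening: 1.0
finger_force: 0.0
```

Call:
drive_tool(moves=[[[0, 0, -0.098], [0, 0, 0], 0.085], [[0, 0, 0], [0, 0, 0], 0.085]])

```text
time: 2.85
eef_pos: [0.4985, -0.0046, 0.2478]
tcp_rot: [0.752, 0.659, -0.0, -0.0]
contact_force: [0.1, -0.2, 0.0]
opening: 0.996
finger_force: 0.0
```

Call:
drive_tool(moves=[[[0, 0, 0], [0.0518, -0.0193, 0], 0.085], [[0, 0, 0], [0.0518, -0.0193, 0], 0.085], [[0, 0, 0], [0.0518, -0.0193, 0], 0.085], [[0, 0, 0], [0.0518, -0.0193, 0], 0.085], [[0, 0, 0], [0.0518, -0.0193, 0], 0.085]])

```text
time: 3.48
eef_pos: [0.4362, 0.2664, 0.2483]
tcp_rot: [0.753, 0.659, 0.0, 0.0]
contact_force: [0.6, -0.0, 0.3]
opening: 0.998
finger_force: 0.0
```

Call:
drive_tool(moves=[[[0, 0, 0], [0, 0, 0.045], 0.085], [[0, 0, 0], [0, 0, 0.045], 0.085], [[0, 0, 0], [0, 0, 0], 0.085]])

```text
time: 3.85
eef_pos: [0.4338, 0.2639, 0.1542]
tcp_rot: [0.752, 0.659, -0.005, -0.002]
contact_force: [0.5, 0.1, 0.8]
opening: 0.992
finger_force: 0.0
```

```bash
cat > m3.py <<'E'
from edge import *
T=prep(cam('top'));S=prep(cam('side')); np.savez('top1.npz',**{k:T[k] for k in('image','R','t','fx','fy','cx','cy')});np.savez('side1.npz',**{k:S[k] for k in('image','R','t','fx','fy','cx','cy')})
print(ctrl.get_state()['eef_pos'])
T=prep(dict(np.load('top0.npz')));S=prep(dict(np.load('side0.npz')))
B=np.array([[x,y,z] for x in(-.05,.05) for y in(-.1,.1) for z in(0,.045)])
TF=B[B[:,2]>0]
C=CUP+[0,.052,.037]; CTs=CT+[0,.052,.037]
a=np.linspace(0,2*np.pi,60); D=np.c_[np.maximum(.008*np.cos(a),-.004),.008*np.sin(a)]; ST=np.vstack([np.c_[D,0*a+.050],np.c_[D*.8,0*a+.079]])+[0,-.05,0]
# joint fit; per-camera shift of the calibration (dx,dy) regularised
def parts(c,x): return [w*score(c,rot(P,x[2]*5)+np.r_[x[:2],0]) for P,w in((B,1),(TF,1),(CTs,1),(ST,.7))]
def run(cs,x0):
    f=lambda x:-sum(sum(parts(c,np.r_[x[:2]+x[3+2*i:5+2*i],x[2]])) for i,c in enumerate(cs))+sum(x[3:]**2)/.002**2
    best=None
    for dx in np.arange(-.006,.0061,.002):
        for dy in np.arange(-.006,.0061,.002):
            for da in(-.006,0,.006):
                x=np.r_[x0+[dx,dy,da],np.zeros(2*len(cs))]
                v=f(x)
                if best is None or v<best[0]:best=(v,x)
    n=len(best[1]); r=minimize(f,best[1],method='Nelder-Mead',options=dict(initial_simplex=best[1]+np.vstack([np.zeros(n),np.eye(n)*.0015]),xatol=1e-5,fatol=1e-3,maxiter=3000))
    x=r.x.copy(); x[2]*=5; return x
for nm,cs in(('TS',[T,S]),('T',[T]),('S',[S])):
    x=run(cs,np.r_[.639,.0295,-.131/5]); p=lambda y:(rot(np.array([[0,y,0]]),x[2])[0,:2]+x[:2]).round(4)
    print(nm,x.round(4),'seat',p(.052),'stem',p(-.05))
    if nm=='TS': X=x
im=[]
for i,c in enumerate((T,S)):
    o=c['image'][100:220,:].copy() if i==0 else c['image'][140:260,:].copy(); off=np.array([0,100 if i==0 else 140])
    lo=170; o=cv2.resize(o[:,lo:lo+140],None,fx=5,fy=5,interpolation=cv2.INTER_CUBIC) if i==0 else cv2.resize(o[:,lo-10:lo+130],None,fx=5,fy=5,interpolation=cv2.INTER_CUBIC)
    lo=lo if i==0 else lo-10
    for P,col in((B,(255,0,0)),(TF,(255,160,0)),(CTs,(0,255,0)),(ST,(0,80,255))):
        h=hull_stat(c,rot(P,X[2])+np.r_[X[:2]+X[3+2*i:5+2*i],0])[2][:,0]; cv2.polylines(o,[((h-off-[lo,0]+.5)*5).astype(np.int32)],True,col,1)
    im.append(o)
save(cv2.resize(np.vstack(im),None,fx=.5,fy=.5) if 0 else np.vstack(im)[:, :],'ov.png',.5)
E
python3 m3.py
```

```text
[0.4373766  0.26481663 0.15916079]
TS [ 6.352e-01  3.240e-02 -1.536e-01 -8.000e-04  3.000e-04  8.000e-04
 -1.000e-04] seat [0.6431 0.0838] stem [ 0.6275 -0.017 ]
T [ 6.338e-01  3.250e-02 -1.656e-01 -2.000e-04  2.000e-04] seat [0.6424 0.0838] stem [ 0.6256 -0.0168]
S [ 6.368e-01  3.230e-02 -1.264e-01 -6.000e-04 -4.000e-04] seat [0.6434 0.0839] stem [ 0.6305 -0.0173]
```

View pics/ov.png

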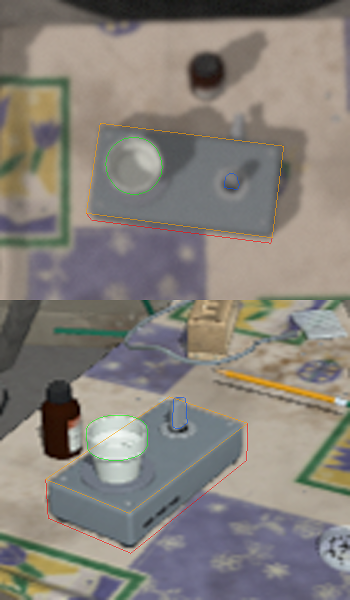

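The overlay fits well. The stand's cup rim is at (133,165) in the top view and (117,437) in the side view, and the stem is at (231,182) and (179,415), giving seat ≈ (0.643, 0.084). Next I lower and grip the loose cup.

Call:
drive_tool(moves=[[[0, 0, 0], [0, 0, 0.045], 0.085], [[0, 0, 0], [0, 0, 0.03], 0.085], [[0, 0, 0], [0, 0, 0.02], 0.085], [[0, 0, 0], [0, 0, 0.009], 0.085], [[0, 0, 0], [0, 0, 0], 0.085]])

```text
time: 4.58
eef_pos: [0.4381, 0.265, 0.0556]
tcp_rot: [0.752, 0.659, 0.001, 0.0]
contact_force: [0.7, -0.0, -0.1]
opening: 0.999
finger_force: 0.0
```

Call:
drive_tool(moves=[[[0, 0, 0], [0, 0, 0], 0.045], [[0, 0, 0], [0, 0, 0], 0.045], [[0, 0, 0], [0, 0, 0], 0.045], [[0, 0, 0], [0, 0, 0], 0.045], [[0, 0, 0], [0, 0, 0], 0.045]], grip_force=35)

```text
time: 5.2
eef_pos: [0.4378, 0.2652, 0.0559]
tcp_rot: [0.752, 0.659, 0.001, 0.0]
contact_force: [-1.1, 0.1, 6.0]
opening: 0.64
finger_force: 36.8
```

Call:
drive_tool(moves=[[[0, 0, 0], [0, 0, -0.02], 0.045], [[0, 0, 0], [0, 0, -0.04], 0.045], [[0, 0, 0], [0, 0, -0.045], 0.045], [[0, 0, 0], [0, 0, -0.03], 0.045]])

```text
time: 5.7
eef_pos: [0.4374, 0.265, 0.1917]
tcp_rot: [0.752, 0.659, 0.001, 0.001]
contact_force: [0.1, 0.2, -0.7]
opening: 0.637
finger_force: 37.8
```

Call:
drive_tool(moves=[[[0, 0, 0], [-0.0306, 0.0455, 0], 0.045], [[0, 0, 0], [-0.0306, 0.0455, 0], 0.045], [[0, 0, 0], [-0.0306, 0.0455, 0], 0.045], [[0, 0, 0], [-0.0306, 0.0455, 0], 0.045], [[0, 0, 0], [-0.0306, 0.0455, 0], 0.045]])

```text
time: 6.32
eef_pos: [0.6435, 0.0821, 0.189]
tcp_rot: [0.752, 0.659, -0.0, -0.0]
contact_force: [0.5, 0.2, -0.3]
opening: 0.638
finger_force: 37.8
```

Call:
drive_tool(moves=[[[0, 0, 0], [0, 0, 0], 0.045], [[0, 0, 0], [0, 0, 0], 0.045], [[0, 0, 0], [0, 0, 0], 0.045]])

```text
time: 6.7
eef_pos: [0.6415, 0.0844, 0.1891]
tcp_rot: [0.751, 0.66, -0.0, -0.0]
contact_force: [0.2, -0.1, 0.0]
opening: 0.635
finger_force: 37.8
```

```bash
python3 - <<'E'
from edge import *
T=prep(cam('top'));S=prep(cam('side'));p=ctrl.get_state()['eef_pos'];print(p)
z=p[2]-.0559
LOW=np.vstack([ring(.0243,.036),ring(.018,0)]) # lower taper, free of fingers
for P in(CUP,LOW): print(z,efit([S],P,z,p[:2],rng=.006))
C2=CT+[0,0,.037]
print('scup S',efit([S],C2,0,[.6432,.0838],rng=.005))
a=T['image'][130:210,170:270];b=S['image'][120:220,160:260]
o=np.hstack([cv2.resize(a,(400,320),interpolation=2),cv2.resize(b,(320,320),interpolation=2)]);save(o,'hover.png')
E
```

```text
[0.64168889 0.08448487 0.18945018]
0.13355017662991053 (array([0.6403, 0.0823]), np.float64(38.9))
0.13355017662991053 (array([0.6441, 0.0798]), np.float64(31.8))
scup S (array([0.6432, 0.0853]), np.float64(35.6))
```

View pics/hover.png

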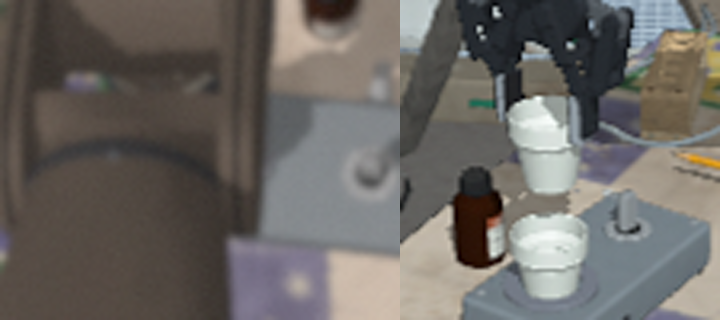

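The side view shows the held cup at (543,145) above the stand's cup at (548,255), possibly leaning a little. I'll fit the tilt.

```bash
cat > tilt.py <<'E'
from edge import *
from scipy.spatial.transform import Rotation as Ro
S=prep(cam('side'));st=ctrl.get_state();p=st['eef_pos'];print(p,'xcam in world',S['R'][0].round(2))
z=p[2]-.0559; a=2*np.arctan2(st['tcp_rot'][1],st['tcp_rot'][0]); ty=np.array([np.sin(a),-np.cos(a),0]); tx=np.array([np.cos(a),np.sin(a),0])
parts=[(ring(.0285,.056),1),(CT,1),(np.vstack([ring(.0243,.036),ring(.018,0)]),1),(CUP,1)]
def P(q,x): # x: dtx,dty,dz,tilt about ty, tilt about tx
    return Ro.from_rotvec(ty*x[3]+tx*x[4]).apply(q-[0,0,.048])+[*p[:2],z+.048]+tx*x[0]+ty*x[1]+[0,0,x[2]]
def f(x): 
    x=x*np.array([1,1,1,20,20]); return -sum(score(S,P(q,x))*w for q,w in parts)+np.sum((x/[.003,.0015,.003,.15,.04])**2)
best=None
for i in range(12):
    x0=np.r_[0,0,0,(i-6)*.025/20,0]
    for k in(-.003,0,.003):
        x0[0]=k
        r=minimize(f,x0,method='Nelder-Mead',options=dict(initial_simplex=x0+np.vstack([np.zeros(5),np.eye(5)*.002]),maxiter=800,xatol=1e-5,fatol=1e-3))
        if best is None or r.fun<best.fun:best=r
x=best.x*np.array([1,1,1,20,20]);print(x.round(4),best.fun,f(np.zeros(5)))
foot=P(np.zeros((1,3)),x)[0];rim=P(np.array([[0,0,.056]]),x)[0];print('foot',foot.round(4),'rim',rim.round(4))
# stand cup with the same tools, no tilt
g=lambda y:-sum(score(S,q+np.r_[y,.037]) for q,w in parts[:2])
r=minimize(g,[.6432,.0838],method='Nelder-Mead',options=dict(initial_simplex=[[.6432,.0838],[.6452,.0838],[.6432,.0858]]));print('scup',r.x.round(4),-r.fun)
E
python3 tilt.py
```

```text
[0.64184197 0.08435553 0.18956162] xcam in world [-0.91 -0.41  0.02]
[-0.0012  0.0003 -0.0004 -0.015   0.0328] -144.7418005460876 -139.78397860909706
foot [0.6403 0.0826 0.1333] rim [0.6422 0.0832 0.1893]
scup [0.6429 0.0858] 65.19084865963077
```

Call:
drive_tool(moves=[[[0, 0, 0], [0.002, 0.0018, 0], 0.045], [[0, 0, 0], [0, 0, 0.02], 0.045], [[0, 0, 0], [0, 0, 0.02], 0.045], [[0, 0, 0], [0, 0, 0.01], 0.045], [[0, 0, 0], [0, 0, 0.0], 0.045]])

```text
time: 7.48
eef_pos: [0.6434, 0.085, 0.137]
tcp_rot: [0.752, 0.659, -0.001, -0.001]
contact_force: [-0.1, -0.1, -0.2]
opening: 0.639
finger_force: 37.8
```

Call:
drive_tool(moves=[[[0, 0, 0], [0, 0, 0.005], 0.045], [[0, 0, 0], [0, 0, 0.005], 0.045], [[0, 0, 0], [0, 0, 0], 0.045]])

```text
time: 7.85
eef_pos: [0.6444, 0.0851, 0.129]
tcp_rot: [0.752, 0.659, -0.0, -0.0]
contact_force: [0.1, 0.7, -0.6]
opening: 0.642
finger_force: 37.8
```

```bash
python3 - <<'E'
from h import *
s=ctrl.get_state();print(s['eef_pos'],s['contact_force'],s['wrist_torque'])
S=cam('side');save(S['image'][110:220,140:280],'in1.png',4)
E
```

```text
[0.6443716  0.08509406 0.12904446] [ 0.12664118  0.73159363 -0.58696431] [ 0.03260578 -0.00652882  0.01310951]
```

View pics/in1.png

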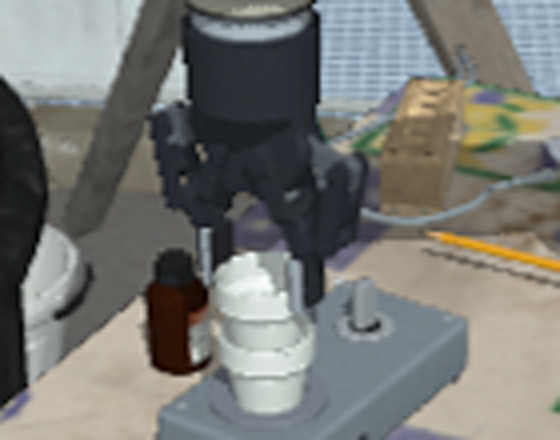

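The side crop shows the cup partly inside, with its band at (258,285) over the stand's rim at (266,345) and no contact force yet. I'll go on slowly.

Call:
drive_tool(moves=[[[0, 0, 0], [0, 0, 0.005], 0.045], [[0, 0, 0], [0, 0, 0], 0.045]])

```text
time: 8.15
eef_pos: [0.6442, 0.0851, 0.1238]
tcp_rot: [0.752, 0.659, -0.0, -0.0]
contact_force: [-0.2, 0.4, -0.6]
opening: 0.635
finger_force: 37.8
```

Call:
drive_tool(moves=[[[0, 0, 0], [0, 0, 0.005], 0.045], [[0, 0, 0], [0, 0, 0], 0.045]])

```text
time: 8.4
eef_pos: [0.6441, 0.0851, 0.1186]
tcp_rot: [0.752, 0.659, -0.0, -0.0]
contact_force: [0.2, -0.0, -0.8]
opening: 0.638
finger_force: 37.8
```

Call:
drive_tool(moves=[[[0, 0, 0], [0, 0, 0.003], 0.045], [[0, 0, 0], [0, 0, 0], 0.045]])

```text
time: 8.65
eef_pos: [0.6443, 0.0851, 0.116]
tcp_rot: [0.752, 0.659, -0.0, -0.0]
contact_force: [-0.5, 0.2, -1.0]
opening: 0.641
finger_force: 37.8
```

Call:
drive_tool(moves=[[[0, 0, 0], [0, 0, 0.002], 0.045], [[0, 0, 0], [0, 0, 0], 0.045]])

```text
time: 8.9
eef_pos: [0.6444, 0.0851, 0.1141]
tcp_rot: [0.752, 0.659, -0.0, -0.0]
contact_force: [-0.2, -0.5, -0.7]
opening: 0.637
finger_force: 37.8
```

Call:
drive_tool(moves=[[[0, 0, 0], [0, 0, 0.001], 0.045], [[0, 0, 0], [0, 0, 0], 0.045]])

```text
time: 9.15
eef_pos: [0.6446, 0.0851, 0.114]
tcp_rot: [0.752, 0.659, -0.0, 0.0]
contact_force: [-1.8, -0.4, 3.4]
opening: 0.638
finger_force: 38.1
```

Contact came at the expected depth, so I release.

Call:
drive_tool(moves=[[[0, 0, 0], [0, 0, 0], 0.062], [[0, 0, 0], [0, 0, 0], 0.07], [[0, 0, 0], [0, 0, 0], 0.085], [[0, 0, 0], [0, 0, 0], 0.085], [[0, 0, 0], [0, 0, 0], 0.085]])

```text
time: 9.78
eef_pos: [0.6446, 0.0851, 0.1133]
tcp_rot: [0.752, 0.659, 0.0, 0.0]
contact_force: [0.1, 0.1, 0.7]
opening: 0.994
finger_force: 0.0
```

Call:
drive_tool(moves=[[[0, 0, 0], [0, 0, -0.03], 0.085], [[0, 0, 0], [0, 0, -0.05], 0.085], [[0, 0, 0], [0, 0, -0.03], 0.085], [[0, 0, 0], [0, 0, 0], 0.085]])

```text
time: 10.28
eef_pos: [0.6464, 0.0851, 0.2274]
tcp_rot: [0.752, 0.659, 0.003, 0.003]
contact_force: [0.2, -0.0, -0.5]
opening: 0.993
finger_force: 0.0
```

```bash
python3 - <<'E'
from edge import *
S=prep(cam('side'));print(ctrl.get_state()['eef_pos'])
f=lambda y:-sum(score(S,q+np.r_[y]) for q in(ring(.0285,.056),CT))
r=minimize(f,[.6435,.085,.058],method='Nelder-Mead',options=dict(initial_simplex=[[.6435,.085,.058],[.6455,.085,.058],[.6435,.087,.058],[.6435,.085,.062]]));print('nested S',r.x.round(4),-r.fun)
g=lambda z:f(np.r_[.6435,.085,z]);print([(z,round(-g(z/1e3),1)) for z in range(54,70,2)])
save(S['image'][120:220,150:290],'nest.png',4)
E
```

```text
[0.64506103 0.08509406 0.2245078 ]
nested S [0.6515 0.0794 0.054 ] 61.85727349476751
[(54, np.float64(33.2)), (56, np.float64(45.1)), (58, np.float64(53.5)), (60, np.float64(52.8)), (62, np.float64(42.1)), (64, np.float64(30.3)), (66, np.float64(25.5)), (68, np.float64(25.8))]
```

View pics/nest.png

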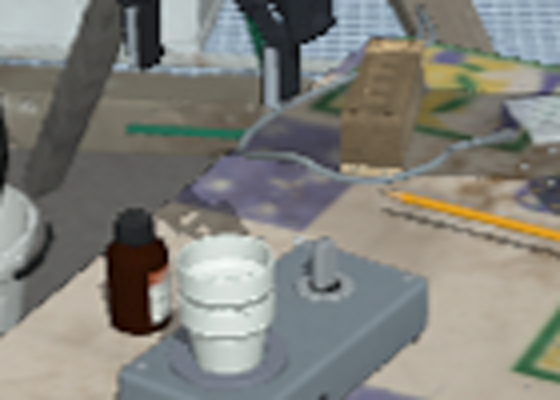

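The side crop shows the nested cup upright at (225,290), with its rim about 21 mm above the lower rim. The fit gives an underside height of about 58–59 mm, so it is seated. Now to the knob.

Call:
drive_tool(moves=[[[0, 0, 0], [-0.0541, -0.0136, 0], 0.085], [[0, 0, 0], [-0.0541, -0.0136, 0], 0.085], [[0, 0, 0], [-0.0541, -0.0136, 0], 0.085], [[0, 0, 0], [-0.0541, -0.0136, 0], 0.085], [[0, 0, 0], [-0.0541, -0.0136, 0], 0.075]])

```text
time: 10.95
eef_pos: [0.5398, -0.1751, 0.2206]
tcp_rot: [0.752, 0.659, -0.001, -0.002]
contact_force: [0.9, -0.9, 0.2]
opening: 0.878
finger_force: 0.0
```

Call:
drive_tool(moves=[[[0, 0, 0], [-0.0541, -0.0136, 0], 0.075], [[0, 0, 0], [-0.0541, -0.0136, 0], 0.075], [[0, 0, 0], [0, 0, 0.05], 0.075], [[0, 0, 0], [0, 0, 0.05], 0.075], [[0, 0, 0], [0, 0, 0], 0.075]])

```text
time: 11.58
eef_pos: [0.4965, -0.2749, 0.1163]
tcp_rot: [0.752, 0.659, -0.001, -0.007]
contact_force: [-0.3, 0.4, 0.1]
opening: 0.881
finger_force: 0.0
```

```bash
python3 - <<'E'
from ptr import *
S=prep(cam('side'));s=ctrl.get_state();print(s['eef_pos'],s['tcp_rot'],s['opening'])
k=efit([S],KNOB,0,[.501,-.2779],rng=.006);print('knob S',k)
E
```

```text
[ 0.49874507 -0.27642274  0.12001003] [ 7.51898649e-01  6.59267679e-01 -6.37423045e-04 -3.76066330e-03] 0.8769268376039367
knob S (array([ 0.501 , -0.2761]), np.float64(63.1))
```

Call:
drive_tool(moves=[[[0, 0, 0], [0, 0.001, 0.045], 0.075], [[0, 0, 0], [0, 0, 0.03], 0.075], [[0, 0, 0], [0, 0, 0.015], 0.075], [[0, 0, 0], [0, 0, 0.005], 0.075], [[0, 0, 0], [0, 0, 0], 0.075]])

```text
time: 12.25
eef_pos: [0.5026, -0.2786, 0.0297]
tcp_rot: [0.752, 0.659, 0.0, 0.001]
contact_force: [-0.8, -0.5, 0.5]
opening: 0.878
finger_force: 0.0
```

Call:
drive_tool(moves=[[[0, 0, 0], [0, 0, 0], 0.075], [[0, 0, 0], [0, 0, 0], 0.035], [[0, 0, 0], [0, 0, 0], 0.035], [[0, 0, 0], [0, 0, 0], 0.035], [[0, 0, 0], [0, 0, 0], 0.035]], grip_force=60)

```text
time: 12.88
eef_pos: [0.5023, -0.2786, 0.0293]
tcp_rot: [0.752, 0.659, 0.0, 0.001]
contact_force: [-1.4, 0.3, 5.6]
opening: 0.498
finger_force: 61.4
```

Call:
drive_tool(moves=[[[0, 0, 0], [0, 0, -0.03], 0.035], [[0, 0, 0], [0, 0, -0.05], 0.035], [[0, 0, 0], [0, 0, -0.05], 0.035], [[0, 0, 0.16], [0, 0, 0], 0.035], [[0, 0, 0.16], [0, 0, 0], 0.035]])

```text
time: 13.5
eef_pos: [0.5015, -0.2779, 0.1585]
tcp_rot: [0.849, 0.529, 0.0, 0.0]
contact_force: [0.5, -1.0, 0.6]
opening: 0.497
finger_force: 61.0
```

```bash
cat > held.py <<'E'
from ptr import *
T=prep(cam('top'));S=prep(cam('side'));s=ctrl.get_state();p=s['eef_pos'];r=s['tcp_rot'];a=2*np.arctan2(r[1],r[0]);print(p.round(4),'a',round(a,3),'op',s['opening'])
z=p[2]-.0293
x=efit([S],KNOB,z,p[:2],rng=.005);print('S',x)
print('ptrS',ptr(S,p[:2],z+.038))
u,v=proj(S,np.r_[p[:2],z+.02]).astype(int)
save(S['image'][v-45:v+45,u-50:u+50],__import__('sys').argv[1],5)
E
python3 held.py k1.png
```

```text
[ 0.5012 -0.2776  0.1575] a 1.12 op 0.500583089099827
S (array([ 0.4975, -0.2787]), np.float64(47.4))
ptrS (array([-0.0084, -0.0014]), np.float64(-2.979), np.float64(2.099))
```

View pics/k1.png

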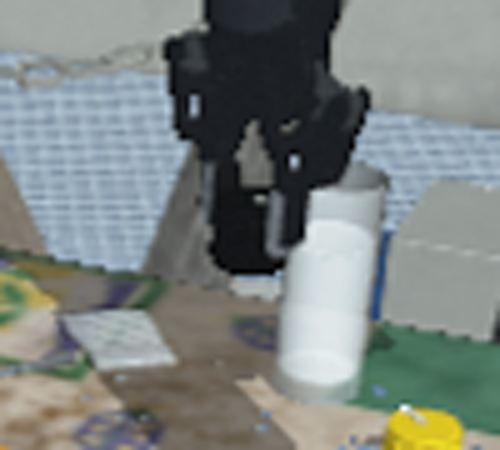

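The pointer is hidden by the gripper here: the knob is at (245,230) behind the fingers. I'll refine the pointer angle and stand yaw from the first images.

```bash
cat > yaw.py <<'E'
from edge import *
T=prep(dict(np.load('top0.npz')));S=prep(dict(np.load('side0.npz')))
def line(c,A,B,z,nm,w=5):
    out=[]
    g=c['image'].astype(float); g=np.dstack([gaussian_filter(g[...,k],.7) for k in range(3)])
    for t in np.linspace(.06,.94,60):
        P=A+(B-A)*t; p=proj(c,np.r_[P,z]);q=proj(c,np.r_[P+(B-A)*.01,z]); d=(q-p)/np.linalg.norm(q-p); n=np.array([-d[1],d[0]])
        ks=np.arange(-w,w+.01,.25); m=p+ks[:,None]*n
        v=np.stack([map_coordinates(g[...,k],m[:,::-1].T,order=1) for k in range(3)],1); gr=np.linalg.norm(np.gradient(v,axis=0),axis=1)
        k=ks[np.argmax(gr)]; 
        if abs(k)<w-.5: out.append(ray(c,*(p+k*n),z)[:2])
    out=np.array(out,np.float32); l=cv2.fitLine(out,cv2.DIST_HUBER,0,.0005,.001,.001).ravel()
    for _ in range(4):
        r=np.abs((out-l[2:])@[-l[1],l[0]]); k=r<max(.0012,np.median(r)*1.5); l=cv2.fitLine(out[k],cv2.DIST_HUBER,0,.0005,.001,.001).ravel()
    d=l[:2]*np.sign(l[:2]@(B-A)); e=B-A; print(nm,'dyaw',round(float(np.arctan2(e[0]*d[1]-e[1]*d[0],e@d)),4),'n',k.sum(),'rms',round(float(r[k].std())*1e3,2))
x=np.r_[.6375,.0312];y=-.135
W=lambda a,b:rot(np.array([[a,b,0]]),y)[0,:2]+x
for nm,c in(('T',T),('S',S)):
    line(c,W(-.05,-.1),W(-.05,.1),.045,nm+' front'); line(c,W(.05,-.1),W(.05,.1),.045,nm+' back')
    line(c,W(-.05,.1),W(.05,.1),.045,nm+' cupend'); line(c,W(-.05,-.1),W(.05,-.1),.045,nm+' stemend')
    line(c,W(-.05,-.1),W(-.05,.1),.0,nm+' frontbot')
# pointer bar fit: centre, angle, width, length free
def bar(c,x0):
    g=c['image'].mean(2); ce=proj(c,np.r_[x0,.038]).round().astype(int); pts=[(u,v) for v in range(ce[1]-8,ce[1]+9) for u in range(ce[0]-8,ce[0]+9)]
    X=np.array([ray(c,u,v,.038)[:2]-x0 for u,v in pts]); I=np.array([g[v,u] for u,v in pts]); m=np.hypot(*X.T)<.0185; X=X[m];I=I[m]
    sg=lambda t:1/(1+np.exp(-t/.0007))
    def f(q):
        d=np.array([np.cos(q[2]),np.sin(q[2])]); l=(X-q[:2])@d; s=(X-q[:2])@[-d[1],d[0]]
        return np.r_[(q[3]+q[4]*sg(l-q[5])*sg(.022-l)*np.exp(-s**2/2/q[6]**2)-I)/10,q[:2]/.0005]
    r=least_squares(f,[0,0,-2.95,40,100,0.001,.002],x_scale=[.001,.001,.1,10,10,.001,.001]);return r.x.round(4),round(r.cost,1)
for nm,c in(('T',T),('S',S)):
  for k in((.501,-.2779),): print(nm,bar(c,np.array(k)))
E
python3 yaw.py
```

```text
T front dyaw -0.0004 n 34 rms 0.3
T back dyaw -0.0364 n 25 rms 0.9
T cupend dyaw 0.0002 n 49 rms 0.32
T stemend dyaw 0.0033 n 36 rms 0.44
T frontbot dyaw 0.0004 n 35 rms 0.34
S front dyaw -0.0031 n 55 rms 0.35
S back dyaw -0.0796 n 30 rms 1.22
S cupend dyaw 0.0112 n 50 rms 0.23
S stemend dyaw -0.0204 n 38 rms 0.32
S frontbot dyaw -0.0084 n 41 rms 0.31
T (array([-0.000000e+00,  2.000000e-04, -2.993900e+00,  3.888420e+01,
        1.000411e+02,  1.000000e-03,  3.500000e-03]), np.float64(21.3))
S (array([ 0.000000e+00, -1.100000e-03, -3.117700e+00,  3.203670e+01,
        1.744768e+02,  1.100000e-03,  3.800000e-03]), np.float64(88.7))
```

Call:
drive_tool(moves=[[[0, 0, -0.04], [0, 0, 0], 0.035]])

```text
time: 13.72
eef_pos: [0.5012, -0.2777, 0.1573]
tcp_rot: [0.835, 0.55, -0.0, -0.001]
contact_force: [-0.1, 0.4, 0.5]
opening: 0.498
finger_force: 61.0
```

Call:
drive_tool(moves=[[[0, 0, 0], [0.0579, 0.0028, 0], 0.035], [[0, 0, 0], [0.0579, 0.0028, 0], 0.035], [[0, 0, 0], [0.0579, 0.0028, 0], 0.035], [[0, 0, 0], [0.0579, 0.0028, 0], 0.035], [[0, 0, 0], [0.0579, 0.0028, 0], 0.035]])

```text
time: 14.35
eef_pos: [0.6303, -0.0164, 0.1574]
tcp_rot: [0.836, 0.549, -0.0, -0.0]
contact_force: [0.5, 0.4, -0.1]
opening: 0.497
finger_force: 61.0
```

Call:
drive_tool(moves=[[[0, 0, 0], [0, 0, 0.02], 0.035], [[0, 0, 0], [0, 0, 0.012], 0.035], [[0, 0, 0], [0, 0, 0], 0.035], [[0, 0, 0], [0, 0, 0], 0.035]])

```text
time: 14.85
eef_pos: [0.63, -0.0196, 0.1264]
tcp_rot: [0.837, 0.547, -0.0, -0.0]
contact_force: [0.5, -0.2, -0.6]
opening: 0.499
finger_force: 61.0
```

```bash
cat >> held.py <<'E'
B=np.vstack([ring(.022,.0),ring(.022,.012)])
print('low part',efit([S],B,z,p[:2],rng=.004))
a_=np.linspace(0,2*np.pi,60); D=np.c_[np.maximum(.008*np.cos(a_),-.004),.008*np.sin(a_)]
for zt in(.075,.079):
  ST=rot(np.vstack([np.c_[D,0*a_+.048],np.c_[D,0*a_+zt-.004],np.c_[D*.7,0*a_+zt]]),-.135); print('stem S',efit([S],ST,0,[.630,-.017],rng=.004))
E
python3 held.py k2.png
```

```text
[ 0.6305 -0.0193  0.1271] a 1.159 op 0.49655728513811875
S (array([ 0.6284, -0.02  ]), np.float64(38.0))
ptrS (array([-0.0091,  0.0033]), np.float64(2.797), np.float64(2.528))
low part (array([ 0.6308, -0.0187]), np.float64(35.5))
stem S (array([ 0.6309, -0.02  ]), np.float64(23.8))
stem S (array([ 0.6328, -0.0245]), np.float64(25.8))
```

View pics/k2.png

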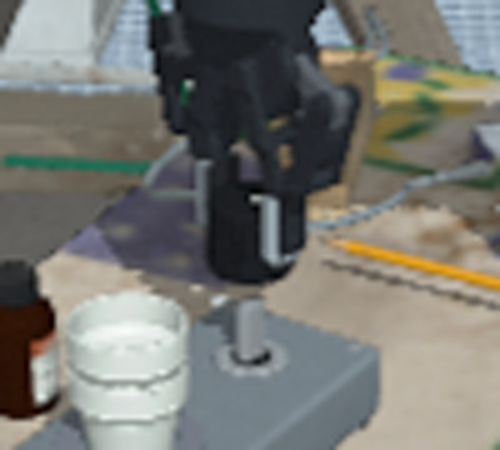

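The knob is at (252,235), straight above the stem at (250,325) in the side view. I'll correct by 1–2 mm and lower it gently.

Call:
drive_tool(moves=[[[0, 0, 0], [0.001, -0.0013, 0], 0.035], [[0, 0, 0], [0, 0, 0.012], 0.035], [[0, 0, 0], [0, 0, 0.003], 0.035], [[0, 0, 0], [0, 0, 0], 0.035], [[0, 0, 0], [0, 0, 0], 0.035]])

```text
time: 15.58
eef_pos: [0.6295, -0.0168, 0.1114]
tcp_rot: [0.836, 0.548, 0.0, 0.0]
contact_force: [-0.3, -0.1, -0.5]
opening: 0.496
finger_force: 61.0
```

Call:
drive_tool(moves=[[[0, 0, 0], [0, 0, 0.002], 0.035], [[0, 0, 0], [0, 0, 0.002], 0.035], [[0, 0, 0], [0, 0, 0], 0.035]])

```text
time: 15.95
eef_pos: [0.6292, -0.0168, 0.1071]
tcp_rot: [0.837, 0.548, -0.0, -0.0]
contact_force: [0.4, -0.3, -0.1]
opening: 0.498
finger_force: 61.0
```

Call:
drive_tool(moves=[[[0, 0, 0], [0, 0, 0.002], 0.035], [[0, 0, 0], [0, 0, 0.0], 0.035]])

```text
time: 16.2
eef_pos: [0.6292, -0.0168, 0.1051]
tcp_rot: [0.837, 0.548, -0.0, -0.0]
contact_force: [0.2, 0.1, -0.2]
opening: 0.497
finger_force: 61.0
```

No contact above the tip height, so the stem is likely entering the bore.

Call:
drive_tool(moves=[[[0, 0, 0], [0, 0, 0.002], 0.035], [[0, 0, 0], [0, 0, 0.0], 0.035]])

```text
time: 16.45
eef_pos: [0.6292, -0.0168, 0.1031]
tcp_rot: [0.837, 0.548, -0.0, -0.0]
contact_force: [1.0, 0.1, -0.9]
opening: 0.498
finger_force: 61.0
```

Call:
drive_tool(moves=[[[0, 0, 0], [0, 0, 0.002], 0.035], [[0, 0, 0], [0, 0, 0.0], 0.035]])

```text
time: 16.7
eef_pos: [0.6292, -0.0168, 0.1011]
tcp_rot: [0.837, 0.548, -0.0, -0.0]
contact_force: [-0.4, -0.5, -0.5]
opening: 0.497
finger_force: 61.0
```

Call:
drive_tool(moves=[[[0, 0, 0], [0, 0, 0.002], 0.035], [[0, 0, 0], [0, 0, 0.0], 0.035]])

```text
time: 16.95
eef_pos: [0.6292, -0.0168, 0.0991]
tcp_rot: [0.837, 0.548, -0.0, -0.0]
contact_force: [0.0, -0.3, -0.3]
opening: 0.497
finger_force: 61.0
```

Depth is 9 mm past the tip with no force, so the flat matches. I continue to home.

Call:
drive_tool(moves=[[[0, 0, 0], [0, 0, 0.003], 0.035], [[0, 0, 0], [0, 0, 0.003], 0.035], [[0, 0, 0], [0, 0, 0.003], 0.035], [[0, 0, 0], [0, 0, 0], 0.035]])

```text
time: 17.45
eef_pos: [0.6291, -0.0168, 0.0898]
tcp_rot: [0.837, 0.548, -0.0, -0.0]
contact_force: [0.2, 0.4, -0.8]
opening: 0.496
finger_force: 61.0
```

Call:
drive_tool(moves=[[[0, 0, 0], [0, 0, 0.002], 0.035], [[0, 0, 0], [0, 0, 0.002], 0.035], [[0, 0, 0], [0, 0, 0], 0.035]])

```text
time: 17.82
eef_pos: [0.6295, -0.0169, 0.0864]
tcp_rot: [0.837, 0.548, 0.0, 0.0]
contact_force: [-0.6, 0.2, -1.2]
opening: 0.498
finger_force: 61.1
```

Call:
drive_tool(moves=[[[0, 0, 0], [0, 0, 0.002], 0.035], [[0, 0, 0], [0, 0, 0.002], 0.035], [[0, 0, 0], [0, 0, 0], 0.035]])

```text
time: 18.2
eef_pos: [0.6296, -0.0169, 0.083]
tcp_rot: [0.836, 0.548, 0.0, 0.0]
contact_force: [-1.8, 0.5, 5.8]
opening: 0.494
finger_force: 61.5
```

Call:
drive_tool(moves=[[[0, 0, 0], [0, 0, 0.002], 0.035], [[0, 0, 0], [0, 0, 0.002], 0.035], [[0, 0, 0], [0, 0, 0], 0.035]])

```text
time: 18.58
eef_pos: [0.6297, -0.0169, 0.0795]
tcp_rot: [0.836, 0.548, 0.0, 0.0]
contact_force: [-4.3, 0.2, 8.4]
opening: 0.497
finger_force: 61.8
```

Call:
drive_tool(moves=[[[0, 0, 0], [0, 0, 0.001], 0.035], [[0, 0, 0], [0, 0, 0.001], 0.035], [[0, 0, 0], [0, 0, 0], 0.035]])

```text
time: 18.95
eef_pos: [0.6297, -0.0168, 0.0782]
tcp_rot: [0.836, 0.548, -0.0, 0.0]
contact_force: [-4.2, 0.4, 9.2]
opening: 0.496
finger_force: 62.1
```

Call:
drive_tool(moves=[[[0, 0, 0], [0, 0, 0.001], 0.035], [[0, 0, 0], [0, 0, 0], 0.035]])

```text
time: 19.2
eef_pos: [0.6297, -0.0169, 0.0781]
tcp_rot: [0.836, 0.548, -0.0, -0.0]
contact_force: [-7.1, 0.1, 14.0]
opening: 0.498
finger_force: 62.5
```

The stop is reached: the height holds while the force rises. I add a small margin and check with a last picture.

Call:
drive_tool(moves=[[[0, 0, 0], [0, 0, 0.0007], 0.035], [[0, 0, 0], [0, 0, 0], 0.035], [[0, 0, 0], [0, 0, 0], 0.035], [[0, 0, 0], [0, 0, 0], 0.035]])

```text
time: 19.7
eef_pos: [0.6298, -0.0169, 0.0781]
tcp_rot: [0.836, 0.548, -0.0, -0.0]
contact_force: [-7.3, 0.3, 16.6]
opening: 0.493
finger_force: 62.7
```

```bash
python3 - <<'E'
from h import *
S=cam('side');s=ctrl.get_state();print(s['eef_pos'],s['contact_force'],s['finger_force'])
save(S['image'][130:230,150:290],'fin.png',4)
E
```

```text
[ 0.62976919 -0.01688676  0.0780591 ] [-7.33215048  0.58228306 16.38560573] 62.71382740465924
```

View pics/fin.png

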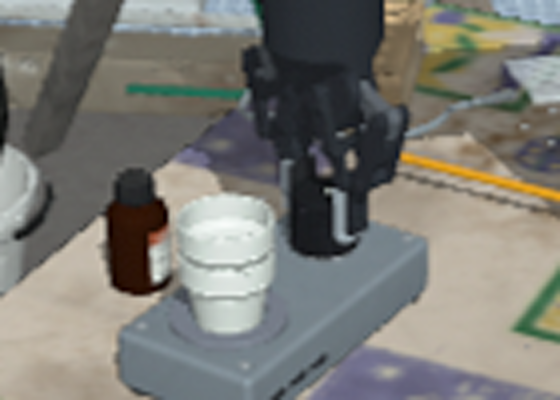

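The knob sits right down at the stand's top at (325,215), held by the fingers. The nested cup is upright at (225,255) and the bottle is unmoved at (138,230). I hand in.

```bash
python3 -c "
from plant import ctrl
print(ctrl.sign_off())"
```

```text
the job is handed in; nothing more can be done
None
```

The job is handed in at about 20 s: the cup is nested upright and released, and the knob is home on the stem and held at its stop with about 16 N; I never went near the petri dish or tally counter, and the bottle stood unmoved in the last picture.

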